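# Cover the sample cups and hold the mill lid open for inspection

### The job

Before the dusty sample mill is opened, slide the tray's flat cover fully shut over the cups. Then lift the mill's orange lid by its black grip and hold it still, open at 45 degrees (within about 5), so that a colleague can inspect the grinding chamber: the lid falls shut if released, so finish while still holding it. Leave the bottle, the jar and the brush where they are.

Things in the scene. Friction and masses are not known exactly. Their poses are not given: they have to be found in the camera images.
- mill: bench-top sample mill, white housing 200 x 200 mm and 130 mm high, fixed to the bench; origin at the centre of its underside on the bench, z up, its front (display and buttons) faces its own -x, so the hinge side is +x
- lid (a joint): hinge of the mill's orange lid, rad: 0 shut (level), grows as the front edge rises, stop at 1.35; it falls shut from any angle. Lid about 0.4 kg (0.28 to 0.56), 190 mm (from hinge to front) x 196 mm wide x 14 mm thick; hardly any hinge friction
- lid_hinge (a point): point on the hinge axis of the lid, at the middle of its width, 130 mm above the bench, at the far (+x) side of the mill; the axis is level, along the mill's y. Axes turn with the lid, parallel to the mill's when it is shut
- lid_grip (a point): grip point on the lid's black handle, an upright fin near the front edge: 14 mm thick (y), 34 mm long (x), 44 mm high above the lid's top; the point is mid thickness and length, 26 mm above the lid's top; axes of the lid. Seen from point lid_hinge: x -170, y 0, z +40 mm. Pinched across its thickness, the fin can pivot between the fingers, so a gripper may stay upright as the lid swings
- tray: blue sample tray 250 (x) x 120 (y) mm, fixed to the bench; origin at the centre of its underside, z up. The far half (+x) is an open compartment with six white cups of sample, the near half a solid deck 48 mm high on which the cover is parked. Side rails reach 57 mm above the bench
- cover (a joint): slide of the tray's flat grey cover, m: 0 fully shut over the cups, grows as it is moved open along the tray's -x (to 0.115); it starts open by 65 to 105 mm and stays where it is left; about 1.5 N of friction and an end stop at 0. Cover 118 x 108 mm, 5 mm thick, top face 53.5 mm above the bench
- cover_grip (a point): centre of the yellow upright rib in the middle of the cover: 16 mm thick (tray's x), 44 mm wide (tray's y), rising 30 mm above the cover's top; this point is 15 mm above the cover's top and 68.5 mm above the bench; axes as the tray's. The rib can be pushed or pinched
- bottle_mid (a point): green bottle, 60 mm diameter, 140 mm high, standing loose; point at its mid-height. Leave alone
- jar_mid (a point): amber jar with white cap, 64 mm diameter, 80 mm high, standing loose; point at its mid-height. Leave alone
- brush: cleaning brush 170 mm long lying loose on the bench along its own x axis; origin under its middle. Leave alone

How it is judged:
By the outcome, as a careful person would: the job done as asked, in the order asked, and still so for the second after the job is handed in, while the arm keeps its last pose, push and grip.
It also fails if it takes over 54 s, if anything falls off the work surface, if the arm or the gripper's body presses on something with over 40 N, if the wrist force passes 120 N, or if a joint passes its speed limit or range.

### The arm

A 7-joint arm with a two-finger parallel gripper is mounted at the origin on the work surface. World frame = base frame: x ahead of the robot, y to its left, z up, the work surface at z = 0. Lengths are in m, angles in rad, forces in N, time in s.
With the tool pointing down it reaches from about 0.4 to 0.925 m from the base axis. Payload 5.6 kg.
Tool frame: the origin (TCP) lies midway between the tips of the shut fingers; the grasp point (between the pads) lies 19 mm behind it; y points along the fingers, x is the direction in which the jaws open and shut, and the axes are right-handed (so a half turn about y gives the same grasp; the last joint's range is limited). The gripper opens to 85 mm and grips with 20 to 120 N. Pads are 22 mm wide; open, the fingers measure 114 mm over their backs; the gripper's body (76 mm by 85 mm) begins 54 mm behind the grasp point. The pads swing forward as they close: fully open they stand 13 mm farther back than shut.
Start: joints at [-1.199, 0.468, -0.012, 1.603, 0.006, 1.071, -0.056], TCP at [0.262, 0.595, 0.231] pointing down, gripper open.
Joint ranges: [-2.53, 2.53], [-0.31, 2.02], [-1.57, 1.55], [0.28, 2.44], [-1.29, 4.43], [0.15, 1.84], [-2.92, 2.92]. Speed limits (rad/s): [2.57, 2.57, 3.14, 3.14, 3.14, 3.14, 3.14].

### API

Orientations are given as a 3x3 rotation matrix whose columns are the frame's x, y, z axes.
In Python, from station import env, imaging, job gives the robot as it stands.
- The arm moves only by the tool step_arm, never from a script. Its argument "series" is text: rows parted by semicolons, each of 7 numbers parted by spaces: the shift along the tool's x, y, z in cm, then the turn, a rotation vector about the tool's x, y, z in rad, then the gripper's target within -1 to 1 (shut at 1, half-way at 0, fully open at -1). A call has 1 to 20 rows; each row is the pose to reach, as a shift and turn from the pose commanded when the call began, along the tool's axes at that moment; what a row does not reach only later rows make up. A row lasts 1/8 s, in which the tool goes at most 62.5 mm and 10.7 degrees, less where a joint would pass 70% of its speed; a pose out of reach is approached as far as the arm can. A call with a gripper value outside its range is refused whole. The fingers move at their own pace and stop on an object; "squeeze" is the grip in N (left out, the last holds). Time passes only in rows, so rows that repeat a pose let the fingers close. It gives the time, the measured TCP pose, the force and the opening at its end, in the units of the state.
- env.sense(): the state, without advancing time (a new reading comes with each control period).
- imaging.grab_frame(name): name is "side" or "top"; returns the picture (400x640x3 uint8, blue, green, red); there is no depth.
- imaging.camera_info(name): a dict with "fx", "fy", "cx", "cy" (pixels), "distortion" ([k1, k2, p1, p2, k3] as OpenCV has them; the pictures are not rectified), "R" (3x3) and "t" (3): a world point X has camera coordinates R X + t. Camera axes: x right, y down, z forward; pixel columns grow to the right and rows downward; lengths in m; the calibration is good to about 2 mm. A picture is of the moment at which its call begins. camera_info takes no time and is no camera call.
- job.hand_in(): hands the job in, once; it reports no verdict.
The state is a dict: "clock": time; "qpos": joint angles; "dq": joint speeds; "effort": joint torques, N m; "ee_pos": TCP position; "orientation": TCP orientation; "force": force on the tool from outside, world axes, zero at the start; "ft_torque": the same for the moment, N m; "width": finger opening in m.
Only numpy, scipy, OpenCV 4.12 (cv2) and the standard library are available. Lean on these libraries where they do the work, as an engineer would, in place of code of your own. Each camera call takes 0.05 s, during which the arm holds its last target.

## Working session

There is one attempt and no reset: what is moved stays moved. The work goes in short steps, Python scripts to look and compute and a tool call to move; the robot and the scene stay as the last step left them, time stands still between calls to the robot, and variables do not carry over. Pictures are saved under pics/ and viewed, and the job is handed in when it is done.

Besides the shell and the picture viewer there is one more tool, called after "Request:" by a JSON object that holds its "api" and its "payload". step_arm: Moves the arm, as the interface text tells. Its arguments: {"type":"object","properties":{"series":{"type":"string"},"squeeze":{"type":"number"}},"required":["series"]}

```bash
mkdir -p pics; ls
python3 - <<'E'
from station import env, imaging, job
import cv2, numpy as np
s=env.sense(); print({k:np.round(v,3).tolist() for k,v in s.items()})
for n in("side","top"):
    cv2.imwrite(f"pics/{n}0.png",imaging.grab_frame(n)); c=imaging.camera_info(n); print(n,{k:np.round(v,4).tolist() for k,v in c.items()})
E
```

```text
pics
{'clock': 0.0, 'qpos': [-1.199, 0.468, -0.012, 1.604, 0.006, 1.071, -0.056], 'dq': [0.002, -0.0, -0.001, 0.001, -0.0, -0.001, -0.001], 'effort': [0.001, -53.237, 0.022, -25.13, 0.012, 0.008, 0.0], 'ee_pos': [0.262, 0.594, 0.23], 'orientation': [[0.403, -0.001, -0.915], [0.915, -0.002, 0.403], [-0.002, -1.0, -0.0]], 'force': [-0.19, 0.386, -0.221], 'ft_torque': [0.034, 0.027, -0.013], 'width': 0.085}
side {'fx': 396.928, 'fy': 396.928, 'cx': 312.9331, 'cy': 201.061, 'distortion': [-0.0744, 0.0, 0.0, 0.0, 0.0], 'R': [[0.9772, -0.2122, 0.0046], [-0.1636, -0.7667, -0.6209], [0.1353, 0.606, -0.7839]], 't': [-0.5204, 0.1645, 1.1858]}
top {'fx': 364.9565, 'fy': 364.9565, 'cx': 320.662, 'cy': 196.0459, 'distortion': [-0.0611, 0.0, 0.0, 0.0, 0.0], 'R': [[-0.0171, -0.9998, 0.0126], [-0.9897, 0.0151, -0.1427], [0.1425, -0.0149, -0.9897]], 't': [-0.0166, 0.5239, 1.2297]}
```

View pics/side0.png

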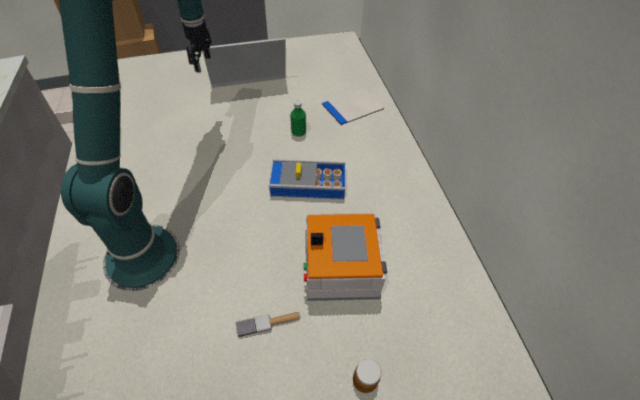

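View pics/top0.png

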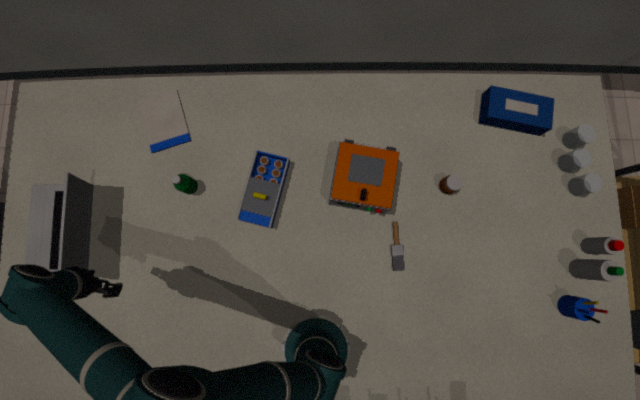

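The top view shows the tray with its yellow rib near (260,196), the mill lid centred near (366,176) with its fin at (363,194), and the bottle, jar and brush clear of both. I'll segment these next.

```bash
cat > h.py <<'E'
import cv2, numpy as np
from station import env, imaging, job
def cam(n):
    c=imaging.camera_info(n); K=np.array([[c['fx'],0,c['cx']],[0,c['fy'],c['cy']],[0,0,1]]); return K,np.array(c['distortion']),np.array(c['R']),np.array(c['t'])
def ray(n,uv):
    K,d,R,t=cam(n); p=cv2.undistortPoints(np.array(uv,float).reshape(-1,1,2),K,d).reshape(-1,2)
    return -R.T@t, np.c_[p,np.ones(len(p))]@R
def onz(n,uv,z):
    o,D=ray(n,uv); return o+D*((z-o[2])/D[:,2])[:,None]
def proj(n,X):
    K,d,R,t=cam(n); return cv2.projectPoints(np.array(X,float).reshape(-1,3),cv2.Rodrigues(R)[0],t,K,d)[0].reshape(-1,2)
def tri(u1,u2):
    A=[];b=[]
    for n,u in(("side",u1),("top",u2)):
        o,D=ray(n,[u]);D=D[0]/np.linalg.norm(D[0]);P=np.eye(3)-np.outer(D,D);A.append(P);b.append(P@o)
    return np.linalg.lstsq(np.vstack(A),np.hstack(b),rcond=None)[0]
def mask(im,lo,hi,box=None):
    m=cv2.inRange(cv2.cvtColor(im,cv2.COLOR_BGR2HSV),np.array(lo),np.array(hi))
    if box: k=np.zeros_like(m);x0,y0,x1,y1=box;k[y0:y1,x0:x1]=255;m&=k
    return m
E
python3 - <<'E'
from h import *
S=cv2.imread('pics/side0.png');T=cv2.imread('pics/top0.png')
def big(m):
    c=max(cv2.findContours(m,cv2.RETR_EXTERNAL,cv2.CHAIN_APPROX_NONE)[0],key=cv2.contourArea);return c
cy={}
for n,I,bx in(("side",S,(270,155,350,200)),("top",T,(230,140,300,235))):
    m=mask(I,(22,120,80),(35,255,255),bx);v,u=np.nonzero(m);cy[n]=(u.mean(),v.mean());print(n,'yellow',cy[n],len(u),u.min(),u.max(),v.min(),v.max())
print('rib tri',tri(cy['side'],cy['top']), onz('top',[cy['top']],.0835),onz('side',[cy['side']],.075))
for n,I,bx in(("side",S,(290,200,400,300)),("top",T,(320,130,410,220))):
    m=mask(I,(5,150,80),(18,255,255),bx);c=cv2.convexHull(big(m));r=cv2.minAreaRect(c);b=cv2.boxPoints(r)
    a=cv2.approxPolyDP(c,4,True).reshape(-1,2);print(n,'orange',a.tolist());print(onz(n,a,.144).round(4).tolist())
for n,I,bx in(("side",S,(305,228,328,250)),("top",T,(352,184,374,203))):
    m=cv2.inRange(cv2.cvtColor(I,cv2.COLOR_BGR2GRAY),0,45)
    k=np.zeros_like(m);k[bx[1]:bx[3],bx[0]:bx[2]]=255;m&=k
    v,u=np.nonzero(m);print(n,'fin',u.mean(),v.mean(),len(u),u.min(),u.max(),v.min(),v.max());cy[n]=(u.mean(),v.mean())
print('fin tri',tri(cy['side'],cy['top']))
for n,I,bx in(("side",S,(265,155,355,202)),("top",T,(230,145,300,232))):
    m=mask(I,(100,120,50),(130,255,255),bx);c=cv2.convexHull(np.vstack([k for k in cv2.findContours(m,0,1)[0] if cv2.contourArea(k)>10]))
    a=cv2.approxPolyDP(c,3,True).reshape(-1,2);print(n,'tray',a.tolist());print(onz(n,a,.057).round(4).tolist())
cv2.imwrite('pics/z1.png',cv2.resize(T[135:235,230:415],None,fx=4,fy=4,interpolation=2))
cv2.imwrite('pics/z2.png',cv2.resize(S[150:310,260:400],None,fx=3.7,fy=3.7,interpolation=2))
E
```

```text
side yellow (np.float64(298.0), np.float64(169.81690140845072)) 71 296 300 163 177
top yellow (np.float64(258.77777777777777), np.float64(195.14285714285714)) 63 253 265 192 198
rib tri [0.52371904 0.18533166 0.06604767] [[0.52313794 0.1826451  0.0835    ]] [[0.52034147 0.17685696 0.075     ]]
side orange [[373, 214], [381, 276], [308, 276], [308, 215]]
[[0.6831, -0.0949, 0.144], [0.6444, -0.284, 0.144], [0.466, -0.2452, 0.144], [0.5047, -0.0603, 0.144]]
top orange [[341, 142], [398, 152], [389, 208], [331, 197]]
[[0.6849, -0.0927, 0.144], [0.6492, -0.2777, 0.144], [0.4665, -0.2399, 0.144], [0.5047, -0.0562, 0.144]]
side fin 316.54330708661416 239.09448818897638 127 311 322 234 244
top fin 363.3734939759036 194.46987951807228 83 360 367 188 200
fin tri [ 0.50765718 -0.1567198   0.16593052]
side tray [[343, 197], [271, 195], [273, 163], [343, 164]]
[[0.6403, 0.0486, 0.057], [0.4185, 0.1043, 0.057], [0.4459, 0.2422, 0.057], [0.6776, 0.1881, 0.057]]
top tray [[286, 158], [268, 226], [240, 219], [258, 151]]
[[0.656, 0.0933, 0.057], [0.4212, 0.1549, 0.057], [0.4463, 0.25, 0.057], [0.6826, 0.1908, 0.057]]
```

View pics/z1.png

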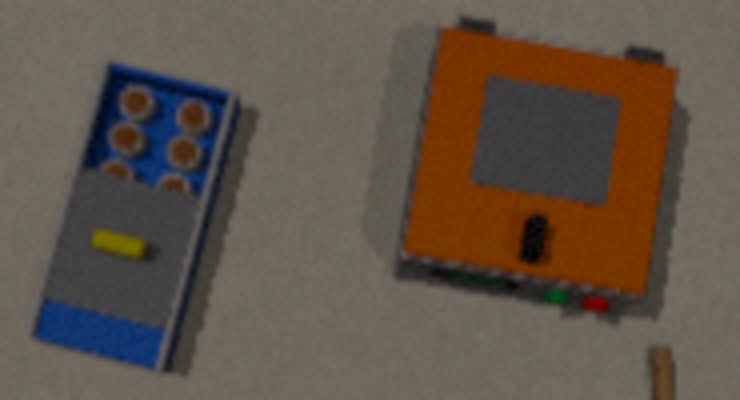

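View pics/z2.png

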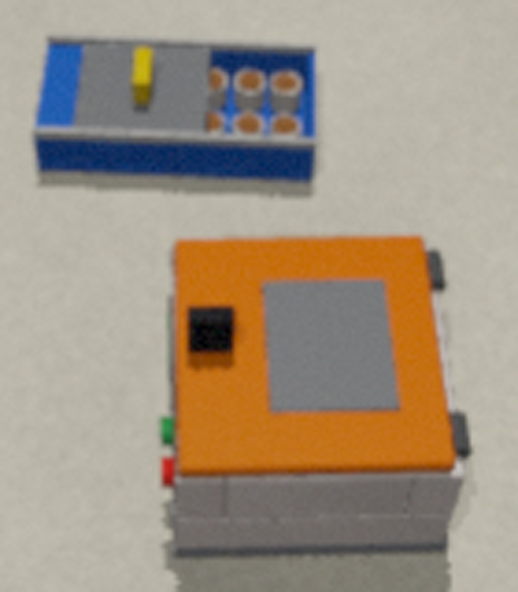

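The close-ups confirm it: the cover is parked open with the rib visible, and the lid is shut with its black fin near the front-edge middle. The tray is yawed about -14° and the mill about -11.5°. Next I work out the approach for pushing the rib from behind with shut fingers.

```bash
cat >> h.py <<'E'
def go(p,yaw):
    s=env.sense();Rn=np.array(s['orientation']);x=np.array([np.cos(yaw),np.sin(yaw),0]);y=np.array([0,0,-1.]);Rt=np.c_[x,y,np.cross(x,y)]
    d=Rn.T@(np.array(p)-s['ee_pos'])*100; w=cv2.Rodrigues(Rn.T@Rt)[0].ravel()
    print('shift cm',d.round(2),'turn',w.round(3))
E
python3 - <<'E'
from h import *
T=cv2.imread('pics/top0.png')
print('bottle foot-ish',onz('top',[[190,188]],.07),'jar',onz('top',[[450,184]],.06))
a=np.radians(-14.1);t=np.array([np.cos(a),np.sin(a),0]);p=np.array([.523,.184,.16])-.05*t
print(p);go(p,a+np.pi/2);go([p[0],p[1],.062],a+np.pi/2)
E
```

```text
bottle foot-ish [[0.55334216 0.4199607  0.07      ]] jar [[ 0.55568682 -0.47424252  0.06      ]]
[0.4745064  0.19618075 0.16      ]
shift cm [-27.86   7.09 -35.51] turn [ 0.    -0.169 -0.002]
shift cm [-27.85  16.89 -35.51] turn [ 0.    -0.169 -0.002]
```

Request:
{"api": "step_arm", "payload": {"series": "-27.9 0 -35.5 0 -0.169 -0.002 1;-27.9 0 -35.5 0 -0.169 -0.002 1;-27.9 0 -35.5 0 -0.169 -0.002 1;-27.9 0 -35.5 0 -0.169 -0.002 1;-27.9 0 -35.5 0 -0.169 -0.002 1;-27.9 0 -35.5 0 -0.169 -0.002 1;-27.9 0 -35.5 0 -0.169 -0.002 1;-27.9 0 -35.5 0 -0.169 -0.002 1;-27.9 0 -35.5 0 -0.169 -0.002 1;-27.9 7 -35.5 0 -0.169 -0.002 1;-27.9 7 -35.5 0 -0.169 -0.002 1;-27.9 7 -35.5 0 -0.169 -0.002 1", "squeeze": 30}}

```text
clock: 1.6
ee_pos: [0.474, 0.1978, 0.1616]
orientation: [[0.241, -0.0, -0.97], [0.97, 0.002, 0.241], [0.002, -1.0, 0.001]]
force: [-0.5, 0.2, 0.3]
width: 0.0
```

Run:
```python
from h import *
for n,b in(("side",(220,100,400,250)),("top",(210,120,330,240))):
    I=imaging.grab_frame(n);cv2.imwrite(f"pics/{n}1.png",cv2.resize(I[b[1]:b[3],b[0]:b[2]],None,fx=4,fy=4,interpolation=2))
s=env.sense();print(s['clock'],s['ee_pos'],s['orientation'],s['force'],s['width'])
a=np.radians(-14.1);go([.4745,.1962,.062],a+np.pi/2)
```

```text
1.7 [0.47527993 0.19776043 0.16298964] [[ 0.24217083  0.0030387  -0.97022887]
 [ 0.97022541  0.0033577   0.24218048]
 [ 0.00399365 -0.99998975 -0.00213509]] [0.58750951 0.37549208 0.70017892] 7.769057446385504e-05
shift cm [-0.21 10.1   0.06] turn [0.002 0.001 0.004]
```

View pics/side1.png

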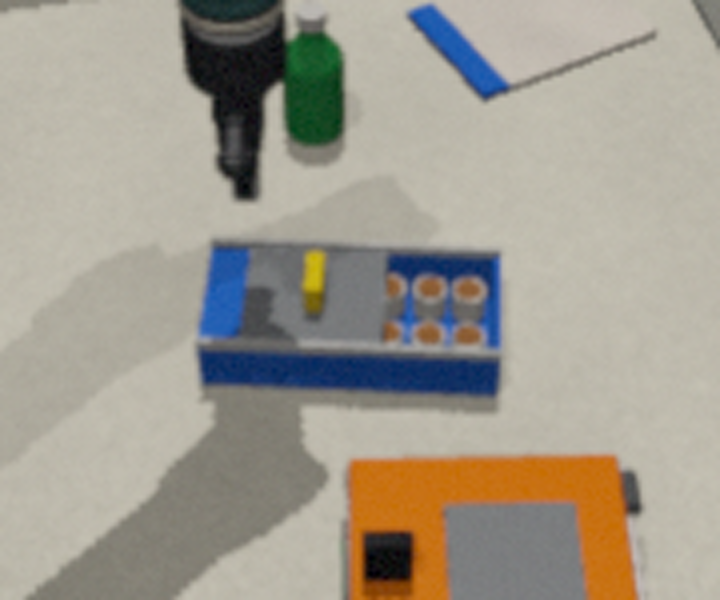

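View pics/top1.png

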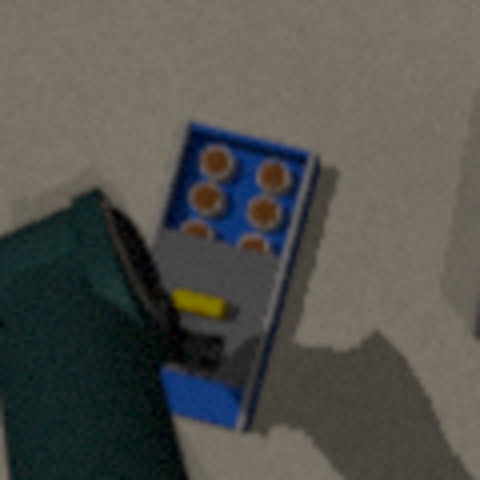

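The shut fingers stand over the deck, right behind the rib. I'll descend and push along the tray's +x (tool -z), slowly near the end.

Request:
{"api": "step_arm", "payload": {"series": "-0.2 5 0 0 0 0.003 1;-0.2 10 0 0 0 0.003 1;-0.2 10 0 0 0 0.003 1;-0.2 10 -1.5 0 0 0.003 1;-0.2 10 -3 0 0 0.003 1;-0.2 10 -4 0 0 0.003 1;-0.2 10 -5 0 0 0.003 1;-0.2 10 -6 0 0 0.003 1;-0.2 10 -7 0 0 0.003 1;-0.2 10 -8 0 0 0.003 1;-0.2 10 -9 0 0 0.003 1;-0.2 10 -10 0 0 0.003 1;-0.2 10 -10 0 0 0.003 1"}}

```text
clock: 3.32
ee_pos: [0.5722, 0.1699, 0.0613]
orientation: [[0.244, 0.001, -0.97], [0.97, -0.001, 0.244], [-0.001, -1.0, -0.002]]
force: [-0.4, 0.1, -0.2]
width: -0.0005
```

Run:
```python
from h import *
for n,b in(("side",(220,100,400,250)),):
    I=imaging.grab_frame(n);cv2.imwrite(f"pics/{n}2.png",cv2.resize(I[b[1]:b[3],b[0]:b[2]],None,fx=4,fy=4,interpolation=2))
s=env.sense();print(s['clock'],s['ee_pos'],s['force'])
```

```text
3.375 [0.57175776 0.17030804 0.06129595] [-1.01475308 -0.54430006 -0.78026065]
```

View pics/side2.png

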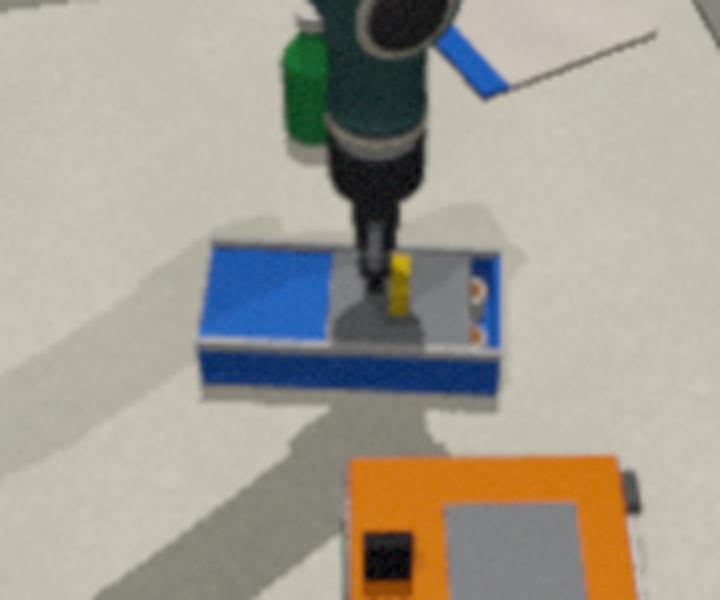

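The cover (front edge at about 470 px in the crop) has roughly 2 cm left to go. I'll continue in small rows.

Request:
{"api": "step_arm", "payload": {"series": "0 0 -0.8 0 0 0 1;0 0 -1.4 0 0 0 1;0 0 -1.7 0 0 0 1;0 0 -2.0 0 0 0 1;0 0 -2.0 0 0 0 1"}}

```text
clock: 4.0
ee_pos: [0.5908, 0.1654, 0.0614]
orientation: [[0.243, 0.001, -0.97], [0.97, -0.001, 0.243], [-0.001, -1.0, -0.001]]
force: [-0.5, 1.0, -0.4]
width: 0.0003
```

Request:
{"api": "step_arm", "payload": {"series": "0 0 -0.3 0 0 0 1;0 0 -0.3 0 0 0 1"}}

```text
clock: 4.25
ee_pos: [0.5929, 0.1648, 0.0613]
orientation: [[0.243, -0.001, -0.97], [0.97, -0.001, 0.243], [-0.001, -1.0, 0.001]]
force: [-3.3, 0.5, 1.1]
width: -0.0
```

Request:
{"api": "step_arm", "payload": {"series": "0 0 -0.3 0 0 0 1;0 0 -0.3 0 0 0 1"}}

```text
clock: 4.5
ee_pos: [0.593, 0.1648, 0.0613]
orientation: [[0.243, -0.007, -0.97], [0.97, -0.001, 0.243], [-0.003, -1.0, 0.006]]
force: [-10.9, 2.2, 8.2]
width: 0.0004
```

Request:
{"api": "step_arm", "payload": {"series": "0 0 -0.3 0 0 0 1;0 0 -0.3 0 0 0 1"}}

```text
clock: 4.75
ee_pos: [0.593, 0.1647, 0.0612]
orientation: [[0.242, -0.013, -0.97], [0.97, -0.001, 0.242], [-0.004, -1.0, 0.012]]
force: [-18.5, 1.4, 14.8]
width: -0.0
```

The force rises and the position no longer changes, so this is the end stop. I'll back off, rise and look.

Request:
{"api": "step_arm", "payload": {"series": "0 0 0.8 0 0 0 1;0 0 3 0 0 0 1;0 0 3 0 0 0 1;0 -6 3 0 0 0 1;0 -12 3 0 0 0 1;0 -17 3 0 0 0 1;24 -17 8 0 0 0 0;24 -17 8 0 0 0 0;24 -17 8 0 0 0 0;24 -17 8 0 0 0 0;24 -17 8 0 0 0 0"}}

```text
clock: 6.12
ee_pos: [0.5785, 0.4222, 0.2302]
orientation: [[0.236, -0.0, -0.972], [0.972, 0.002, 0.236], [0.002, -1.0, 0.001]]
force: [-0.9, -0.9, -0.5]
width: 0.0428
```

Run:
```python
from h import *
for n,b in(("side",(220,100,400,250)),("top",(210,120,410,240))):
    I=imaging.grab_frame(n);cv2.imwrite(f"pics/{n}3.png",cv2.resize(I[b[1]:b[3],b[0]:b[2]],None,fx=4,fy=4,interpolation=2))
s=env.sense();print(s['clock'],s['ee_pos'],s['force'],s['width'])
```

```text
6.225 [0.58083728 0.41561232 0.2306037 ] [-0.28653736 -0.13406862  0.00833095] 0.04248982059271125
```

View pics/side3.png

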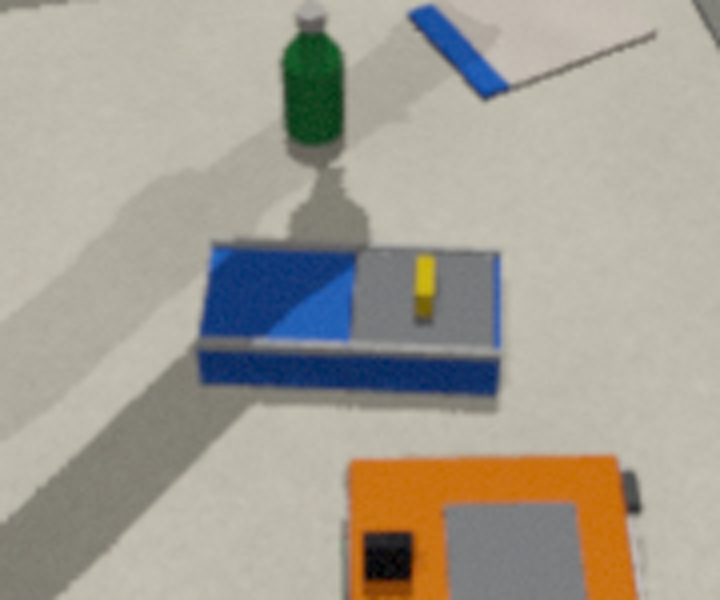

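View pics/top3.png

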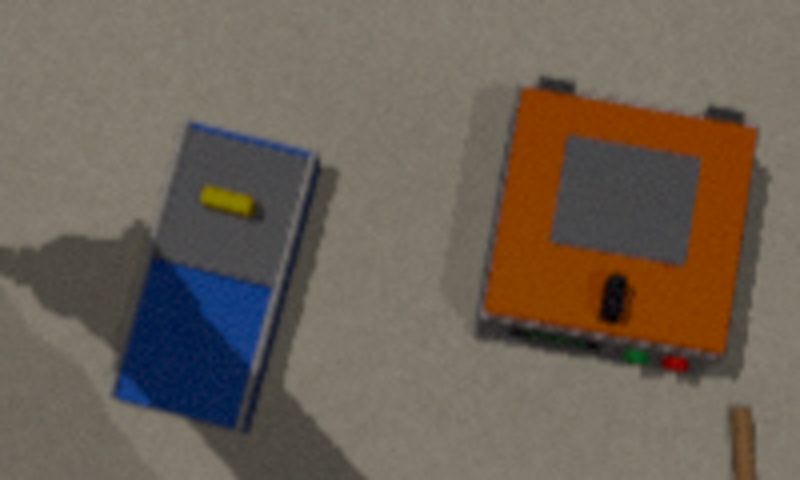

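The cover is shut: its far edge meets the tray's end wall, no cups are visible, and the bottle stands untouched. My sideways sign was wrong (it went to +y, but at a safe height). Now over to the fin.

Run:
```python
from h import *
print(onz('top',[[363.4,194.5]],.175),onz('side',[[316.5,239.1]],.175))
b=np.radians(78.5);go([.504,-.155,.25],b)
```

```text
[[ 0.50657426 -0.15559529  0.175     ]] [[ 0.505821   -0.16244639  0.175     ]]
shift cm [-57.22  -1.84  -6.41] turn [ 0.001 -0.045 -0.002]
```

Request:
{"api": "step_arm", "payload": {"series": "-57.3 -1.8 -6.5 0 -0.045 -0.002 0;-57.3 -1.8 -6.5 0 -0.045 -0.002 0;-57.3 -1.8 -6.5 0 -0.045 -0.002 0;-57.3 -1.8 -6.5 0 -0.045 -0.002 0;-57.3 -1.8 -6.5 0 -0.045 -0.002 0;-57.3 -1.8 -6.5 0 -0.045 -0.002 0;-57.3 -1.8 -6.5 0 -0.045 -0.002 0;-57.3 -1.8 -6.5 0 -0.045 -0.002 0;-57.3 -1.8 -6.5 0 -0.045 -0.002 0;-57.3 -1.8 -6.5 0 -0.045 -0.002 0;-57.3 -1.8 -6.5 0 -0.045 -0.002 0;-57.3 -1.8 -6.5 0 -0.045 -0.002 0;-57.3 -1.8 -6.5 0 -0.045 -0.002 0"}}

```text
clock: 7.85
ee_pos: [0.5039, -0.1542, 0.2496]
orientation: [[0.197, 0.0, -0.98], [0.98, 0.001, 0.197], [0.001, -1.0, -0.0]]
force: [-0.2, -0.9, -0.4]
width: 0.0427
```

Run:
```python
from h import *
for n,b in(("side",(250,150,410,300)),("top",(300,120,440,230))):
    I=imaging.grab_frame(n);cv2.imwrite(f"pics/{n}4.png",cv2.resize(I[b[1]:b[3],b[0]:b[2]],None,fx=4,fy=4,interpolation=2))
s=env.sense();print(s['clock'],s['ee_pos'],s['force'],s['width'])
go([.505,-.157,.153],np.radians(78.5))
```

```text
7.95 [ 0.50382957 -0.15458792  0.24954863] [-0.71215144  0.62915075  0.73782663] 0.04304614235220351
shift cm [-0.22  9.65 -0.16] turn [0.    0.002 0.001]
```

View pics/side4.png

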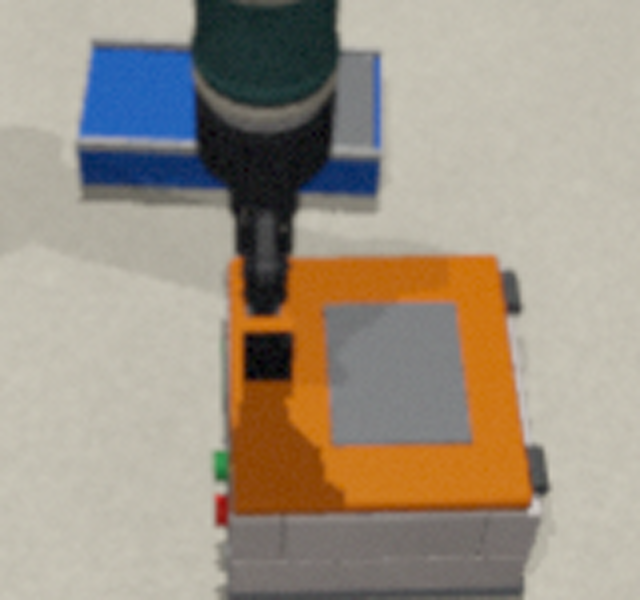

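View pics/top4.png

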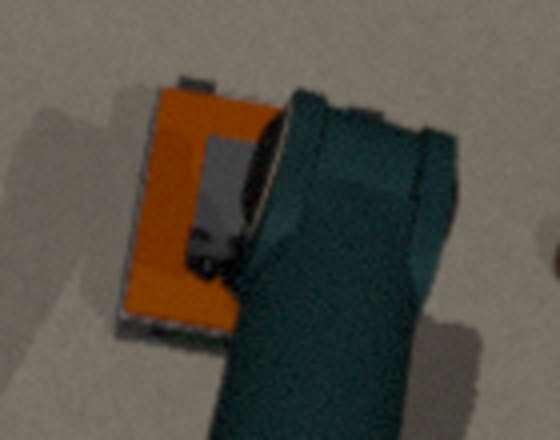

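The fingers are directly above the fin in the side view (fin at (267,355) in the crop), with about 14 mm margin each side. I'll descend and close.

Request:
{"api": "step_arm", "payload": {"series": "-0.2 5 -0.1 0 0 0 0;-0.2 8 -0.1 0 0 0 0;-0.2 9.6 -0.1 0 0 0 0;-0.2 9.6 -0.1 0 0 0 0", "squeeze": 20}}

```text
clock: 8.45
ee_pos: [0.5039, -0.1575, 0.153]
orientation: [[0.199, -0.001, -0.98], [0.98, 0.001, 0.199], [0.001, -1.0, 0.002]]
force: [-0.5, -0.1, 0.2]
width: 0.0426
```

Request:
{"api": "step_arm", "payload": {"series": "0 0 0 0 0 0 1;0 0 0 0 0 0 1;0 0 0 0 0 0 1;0 0 0 0 0 0 1;0 0 0 0 0 0 1", "squeeze": 20}}

```text
clock: 9.07
ee_pos: [0.5058, -0.155, 0.1551]
orientation: [[0.196, 0.003, -0.981], [0.981, 0.004, 0.196], [0.004, -1.0, -0.003]]
force: [1.1, 7.3, 0.8]
width: 0.0138
```

Run:
```python
from h import *
for n,b in(("side",(250,150,410,300)),):
    I=imaging.grab_frame(n);cv2.imwrite(f"pics/{n}5.png",cv2.resize(I[b[1]:b[3],b[0]:b[2]],None,fx=4,fy=4,interpolation=2))
s=env.sense();print(s['clock'],s['ee_pos'],s['force'],s['ft_torque'],s['width'])
```

```text
9.125 [ 0.50578484 -0.15500446  0.15510117] [1.46804952 6.26005586 1.51646272] [ 1.25749515 -0.13904938  0.2021237 ] 0.013970163879949286
```

View pics/side5.png

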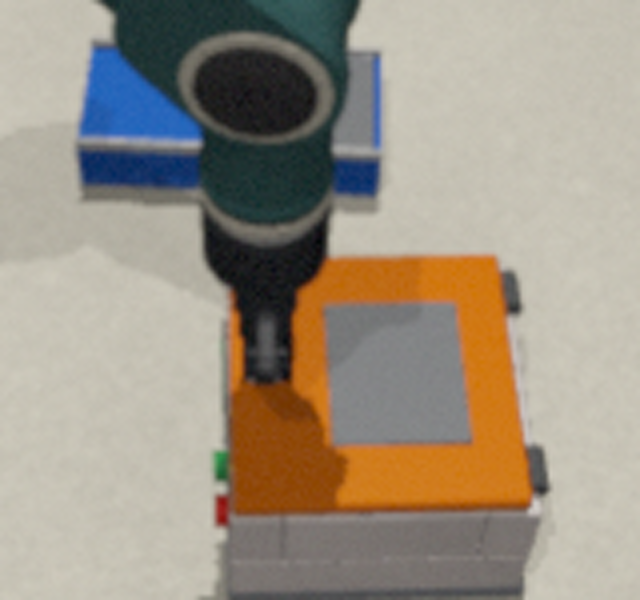

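The fin is pinched (width 14 mm) with a small sideways load of about 7 N. I'll centre by about 2 mm and compute the lid arc.

Run:
```python
import numpy as np
for d in range(0,46,3):
    t=np.radians(d);print(d,'y %.1f z %.1f'%(-100*(.168*np.sin(t)+.044*np.cos(t)-.044),-100*(-.168*np.cos(t)+.044*np.sin(t)+.168)))
```

```text
0 y -0.0 z -0.0
3 y -0.9 z -0.3
6 y -1.7 z -0.6
9 y -2.6 z -0.9
12 y -3.4 z -1.3
15 y -4.2 z -1.7
18 y -5.0 z -2.2
21 y -5.7 z -2.7
24 y -6.5 z -3.2
27 y -7.1 z -3.8
30 y -7.8 z -4.5
33 y -8.4 z -5.1
36 y -9.0 z -5.8
39 y -9.6 z -6.5
42 y -10.1 z -7.3
45 y -10.6 z -8.0
```

Request:
{"api": "step_arm", "payload": {"series": "0.25 0 0 0 0 0 1;0.25 0 0 0 0 0 1;0.25 0 0 0 0 0 1", "squeeze": 40}}

```text
clock: 9.5
ee_pos: [0.5058, -0.155, 0.1551]
orientation: [[0.198, 0.003, -0.98], [0.98, 0.001, 0.198], [0.002, -1.0, -0.003]]
force: [-1.1, 3.0, 7.3]
width: 0.0136
```

Request:
{"api": "step_arm", "payload": {"series": "0 -0.9 -0.3 0 0 0 1;0 -1.7 -0.6 0 0 0 1;0 -2.6 -0.9 0 0 0 1;0 -3.4 -1.3 0 0 0 1;0 -4.2 -1.7 0 0 0 1;0 -5.0 -2.2 0 0 0 1;0 -5.0 -2.2 0 0 0 1"}}

```text
clock: 10.38
ee_pos: [0.5257, -0.1588, 0.2038]
orientation: [[0.199, -0.002, -0.98], [0.98, 0.003, 0.199], [0.002, -1.0, 0.002]]
force: [0.2, 4.9, -4.0]
width: 0.0134
```

Run:
```python
from h import *
for n,b in(("side",(250,150,410,300)),):
    I=imaging.grab_frame(n);cv2.imwrite(f"pics/{n}6.png",cv2.resize(I[b[1]:b[3],b[0]:b[2]],None,fx=4,fy=4,interpolation=2))
s=env.sense();print(s['clock'],s['ee_pos'],s['force'],s['ft_torque'],s['width'])
```

```text
10.425 [ 0.52558552 -0.1588357   0.20363256] [ 0.2702352   5.32372191 -3.96286868] [0.96834873 0.17892061 0.41032258] 0.013412965727613874
```

View pics/side6.png

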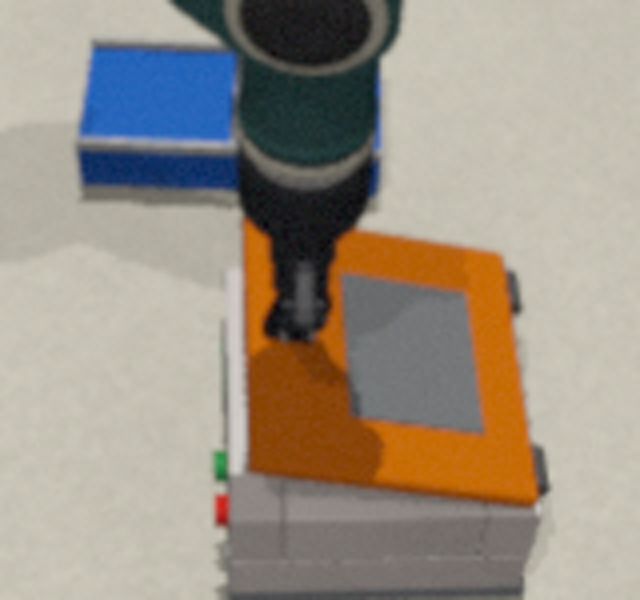

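The lid is about 18° open with the fin pivoting in the fingers and low forces. I'll continue to 45°.

Request:
{"api": "step_arm", "payload": {"series": "0.1 -0.7 -0.5 0 0 0 1;0.2 -1.5 -1.0 0 0 0 1;0.2 -2.1 -1.6 0 0 0 1;0.2 -2.8 -2.3 0 0 0 1;0.2 -3.4 -2.9 0 0 0 1;0.2 -4.0 -3.6 0 0 0 1;0.2 -4.6 -4.3 0 0 0 1;0.2 -5.1 -5.1 0 0 0 1;0.2 -5.6 -5.8 0 0 0 1;0.2 -5.6 -5.8 0 0 0 1;0.2 -5.6 -5.8 0 0 0 1"}}

```text
clock: 11.8
ee_pos: [0.5836, -0.17, 0.2609]
orientation: [[0.2, 0.001, -0.98], [0.98, 0.001, 0.2], [0.001, -1.0, -0.001]]
force: [-4.0, 2.7, 1.8]
width: 0.0134
```

Run:
```python
from h import *
for n,b in(("side",(250,120,420,300)),("top",(300,100,440,230))):
    I=imaging.grab_frame(n);cv2.imwrite(f"pics/{n}7r.png",I);cv2.imwrite(f"pics/{n}7.png",cv2.resize(I[b[1]:b[3],b[0]:b[2]],None,fx=3.3,fy=3.3,interpolation=2))
s=env.sense();print(s['clock'],s['ee_pos'],s['force'],s['ft_torque'],s['width'])
```

```text
11.9 [ 0.58353025 -0.16999064  0.26091583] [-5.06323257  1.73439754  3.76118221] [0.58197769 1.19722545 0.39793602] 0.01329427420769894
```

View pics/side7.png

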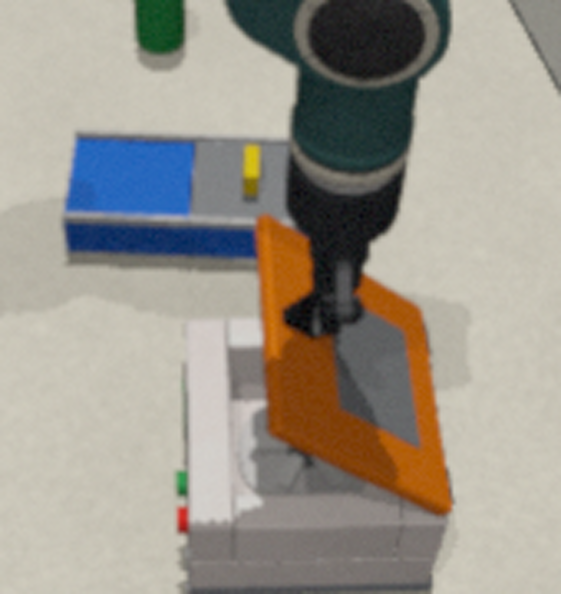

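View pics/top7.png

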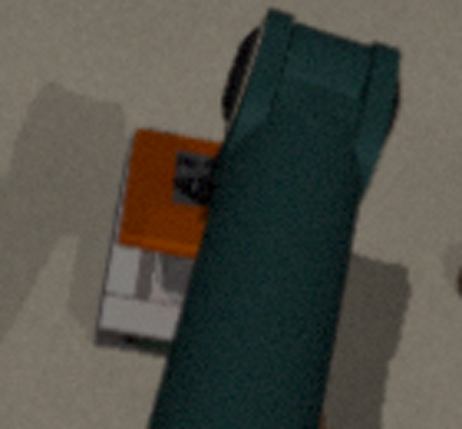

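Run:
```python
from h import *
a=np.radians(-11.5);X=np.array([np.cos(a),np.sin(a),0]);Y=np.array([-np.sin(a),np.cos(a),0]);Z=np.array([0,0,1.])
H=np.array([.669,-.188,.13])
# measured corner rays cut with the lid's side planes
for nm,uv,sy in(("near front",(250+272/3.3,120+430/3.3),-.098),("far front",(250+258/3.3,120+222/3.3),.098)):
    o,D=ray('side',[uv]);D=D[0];P=o+D*(((H+sy*Y-o)@Y)/(D@Y));q=P-H;x,z=-q@X,q@Z
    print(nm,x,z,np.hypot(x,z),np.degrees(np.arctan2(z,x)))
for d in(40,45,50):
    t=np.radians(d)
    for lz in(0,.014):
        c=[H+sy*Y+(-.19*np.cos(t)+lz*np.sin(t))*X+(.19*np.sin(t)+lz*np.cos(t))*Z for sy in(-.098,.098)]
        print(d,lz,(( proj('side',c)-[250,120])*3.3).round().tolist())
```

```text
near front 0.13202029687744346 0.1381952220080085 0.19112110865482929 46.30908685187487
far front 0.13391193712227778 0.12590216670526544 0.1838035975842729 43.234196199043716
40 0 [[251.0, 442.0], [243.0, 225.0]]
40 0.014 [[265.0, 434.0], [255.0, 216.0]]
45 0 [[268.0, 433.0], [258.0, 215.0]]
45 0.014 [[284.0, 425.0], [271.0, 206.0]]
50 0 [[287.0, 424.0], [274.0, 205.0]]
50 0.014 [[304.0, 417.0], [289.0, 197.0]]
```

Both checks agree on about 45°: 44.7° from the grip's chord, and 46° and 43° from the lid's front corners. I'll let it settle and check stillness and the loose items before handing in.

Request:
{"api": "step_arm", "payload": {"series": "0 0 0 0 0 0 1;0 0 0 0 0 0 1;0 0 0 0 0 0 1;0 0 0 0 0 0 1;0 0 0 0 0 0 1;0 0 0 0 0 0 1"}}

```text
clock: 12.65
ee_pos: [0.5835, -0.1699, 0.2609]
orientation: [[0.2, 0.001, -0.98], [0.98, 0.001, 0.2], [0.001, -1.0, -0.001]]
force: [-3.8, 2.0, 2.6]
width: 0.0135
```

Run:
```python
from h import *
I=imaging.grab_frame('side');cv2.imwrite("pics/side8.png",I)
A=cv2.imread('pics/side0.png')
for n,lo,hi,b in(("bottle",(50,100,30),(85,255,255),(285,95,310,140)),("jar",(5,100,30),(20,255,200),(345,355,390,398)),("brush",(8,80,80),(25,255,255),(230,305,305,340)),("rib",(22,120,80),(35,255,255),(270,155,350,200))):
    print(n,[np.round([k.mean() for k in np.nonzero(mask(J,lo,hi,b))[::-1]],1).tolist() for J in(A,I)])
s=env.sense();print(s['clock'],s['ee_pos'],s['force'],s['width'],np.abs(s['dq']).max())
```

```text
bottle [[297.9, 121.7], [298.0, 120.6]]
jar [[362.8, 384.9], [362.8, 385.0]]
brush [[284.2, 318.2], [284.3, 318.3]]
rib [[298.0, 169.8], [325.9, 170.8]]
12.7 [ 0.58350287 -0.16995633  0.26086363] [-3.80200378  1.33022777  3.28229478] 0.013868710032848392 0.00144379251065629
```

View pics/side8.png

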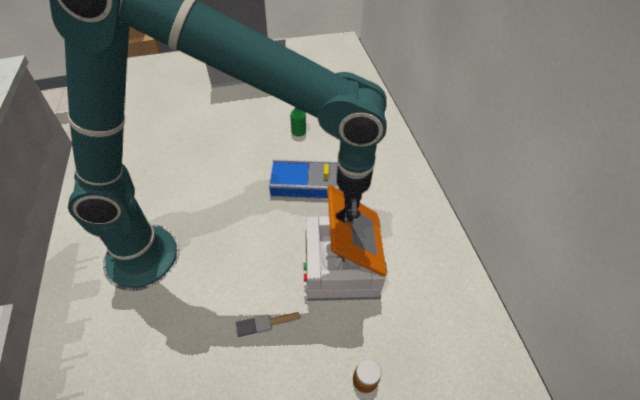

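The picture shows the lid held open near (350,230), the cover still shut (rib at (326,171)), and the bottle (298,121), jar and brush where they were.

```bash
python3 -c "
from station import job
print(job.hand_in())"
```

```text
the job is handed in; nothing more can be done
None
```

I pushed the tray cover fully shut first, then lifted the lid by its black grip to about 45°. I handed the job in at about 12.7 s with the grip still held.

- **Cover:** I pushed its rib until the TCP stopped moving and the push rose to about 18 N (wrist about 24 N). The pictures show its far edge at the end wall and no cups visible.
- **Lid:** The arc the grip travelled gives 44.7°. The side view's near and far front corners give 46.3° and 43.2°, a 3° disagreement that is still inside the tolerance.
- **Hold:** The arm was still, squeezing the fin at 40 N with a wrist force of about 5 N.
- **Loose items:** The jar and brush are unchanged to 0.1 px. The bottle's colour centroid shifted by 1.1 px; I think this is only the arm partly hiding its top, since the arm passed well above it without touching.
- **Wrong move:** After closing the cover I moved sideways in the wrong direction once. It passed over the bottle about 9 cm above its top and touched nothing.

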